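Close up the battery case: sliding cover and tapered neck plug

TASK

Close up the black battery case. First draw the sliding cover out from under the instrument riser (only its plain nose can be reached there, so put it down and take it again by the tab at its tail) and slide it nose first into the case until its end plate is flush against the case; then set the tapered plug that fits upright into the round neck, its shoulder flat on the rim. Let go of both and leave the other things on the bench alone.

Things in the scene. Friction and masses are not known exactly. Their poses are not given: they have to be found in the camera images.
- case: Fixed black printed case, 170 (x) x 68 mm, 44.5 mm high. Origin: centre of underside. In its flat -x end face (x = -85 mm) is the mouth of a slot running to +x between grooved rails over green cells: 48.5 mm wide, 104 mm deep, floor 30 mm and underside of the lips 38.5 mm above the table (lips leave the middle 39 mm open on top). Round neck on top at x = +50 mm.
- case_slot (a point): Middle of the slot's mouth on the slot floor: case x = -85 mm, y = 0, 30 mm above the table. Axes as the case.
- case_neck (a point): Centre of the neck's mouth at rim height, 75 mm above the table. Bore 33 mm across, straight, 45 mm deep; the neck is 43 mm across outside. Axes as the case.
- cover: Loose black cover, 70 g. Origin: centre of underside of its plate, 100 (x) x 46 x 6 mm; +x end is the nose. Tail: end plate x -56..-50 mm, 62 wide, 14 high; then finger tab x -84..-56, 14 thick (y), 24 high; undersides level. Starts flat, tail under the riser, some 60 mm of nose out. Home: end plate touches the case's end face, origin at case x = -35 mm, 30 mm up, x axes alike.
- riser: Fixed plywood instrument riser, a low bridge 170 mm deep (x), 240 mm wide (y), top 52 mm above the table, clear height below 42 mm, open only at its -x side, with a 55 mm high meter on the rear half. Origin: centre of its footprint on the table; the open edge is at x = -85 mm.
- plug: Loose dark rubber plug that fits the neck, the middle in size of three alike, standing on its narrow end. Origin: centre of the narrow end; z up its axis. Tapers from 22 (z = 0) to 30 mm across (z = 28 mm), then shoulder 44 mm across (z 28..33), then round grip 24 mm across (z 33..63). Seated, its origin is 28 mm below the neck's rim.
- plug_wide: Bystander: plug too wide for the neck (taper 34 to 42 mm, shoulder 56 mm, grip 24 mm across, 63 mm high). Origin: centre of the narrow end.
- plug_thin: Bystander: plug too thin for the neck (taper 18 to 23 mm, shoulder 30 mm, grip 18 mm across, 63 mm high). Origin: centre of the narrow end.
- cell_a: Bystander: battery cell standing upright, 18 mm across, 65 mm high. Origin: centre of the underside.
- cell_b: Bystander: a second such cell.
- tape_roll: Bystander: amber roll lying flat, 52 mm across, 19 mm high. Origin: centre of the underside.
- screwdriver: Bystander: screwdriver lying on the bench, 160 mm long along its x axis.
There are look-alikes about, which are no part of the job. Of the things that look like the cover, the largest one is meant.

How it is judged:
On the way, in this order (a step that is already met when the one before it is completed fails the run):
1. the cover is drawn fully out from under the riser (x of cover in the frame of riser below -0.169 m), for 0.1 s.
2. the cover is slid fully home in the case's slot (x of cover in the frame of case between -0.0385 and -0.03 m and y of cover in the frame of case between -0.004 and 0.004 m and z of cover in the frame of case between 0.027 and 0.035 m and angle between the x axis of cover and the x axis of case, either way round below 0.06 rad), for 0.2 s.
3. the right plug is seated in the neck (horizontal distance between plug and case_neck below 0.004 m and z of plug in the frame of case_neck between -0.031 and -0.0255 m and angle between plug's own z axis and vertical below 0.07 rad), for 0.2 s.
At the end, for the whole second after the job is handed in: Cover in the slot nose in, end plate within 3.5 mm of the case's end face, within 4 mm sideways, 27-35 mm up, within 0.06 rad of the case's length. Right plug within 4 mm of the neck's centre, shoulder within 2.5 mm of the rim, tilt below 0.07 rad. Both released, at rest (all of step 2 and all of step 3 and linear speed of each of plug, cover below 0.02 m/s); the robot touches nothing.
It fails at once if a bystander (another plug, a cell, the tape roll or the screwdriver) is moved more than 40 mm or knocked over (distance of any of plug_wide, plug_thin, cell_a, cell_b, tape_roll, screwdriver from where it was at the start of the episode above 0.04 m or angle between any of plug_wide, plug_thin, cell_a, cell_b, tape_roll's own z axis and vertical above 0.5 rad).
It also fails if it takes over 62 s, if anything falls off the work surface, if the arm or the gripper's body presses on something with over 40 N, if the wrist force passes 120 N, or if a joint passes its speed limit or range.

ROBOT

A 7-joint arm with a two-finger parallel gripper is mounted at the origin on the work surface. World frame = base frame: x ahead of the robot, y to its left, z up, the work surface at z = 0. Lengths are in m, angles in rad, forces in N, time in s.
With the tool pointing down it reaches from about 0.4 to 0.85 m from the base axis. Payload 10.4 kg.
Tool frame: the origin (TCP) lies between the finger pads; the fingertips stand manip.tip_extent ahead of it and the grasp point (between the pads) lies 6 mm ahead of it (manip.tip_extent is the distance from the TCP to the fingertips, in m); z points along the fingers, y is the line along which they close (so a half turn about z gives the same grasp; the last joint's range is limited). The gripper opens to 85 mm and grips with 20 to 120 N. Pads are 22 mm wide; open, the fingers measure 114 mm over their backs; the gripper's body (76 mm by 85 mm) begins 54 mm behind the grasp point. The pads swing forward as they close: fully open they stand 13 mm farther back than shut.
Start: joints at [-1.245, 0.332, -0.065, 1.46, 0.022, 1.35, -0.088], TCP at [0.214, 0.587, 0.256] pointing down, gripper open.
Joint ranges: [-2.6, 2.6], [-0.5, 2.12], [-1.47, 1.34], [0.16, 2.42], [-1.27, 4.41], [0.06, 2.06], [-2.6, 2.6]. Speed limits (rad/s): [2.22, 2.22, 2.79, 2.79, 3.14, 3.14, 3.14].

INTERFACE

Orientations are given as a unit quaternion [x, y, z, w].
In Python, from workcell import get_obs, optics, workorder, manip gives the robot as it stands.
- The arm moves only by the tool jog_arm, never from a script. Its argument "increments" is a list of rows, each a list of 7 numbers: the shift along the tool's x, y, z in m, then the turn, a rotation vector about the tool's x, y, z in rad, then the opening, from -1 (shut) to 1 (fully open). A call has 1 to 5 rows; each row is the pose to reach, as a shift and turn from the pose commanded when the call began, along the tool's axes at that moment; what a row does not reach only later rows make up. A row lasts 1/12 s, in which the tool goes at most 41.7 mm and 7.16 degrees, less where a joint would pass 70% of its speed; a pose out of reach is approached as far as the arm can. A call with a gripper value outside its range is refused whole. The fingers move at their own pace and stop on an object; "grip_force" is the grip in N (left out, the last holds). Time passes only in rows, so rows that repeat a pose let the fingers close. It gives the time, the measured TCP pose, the force, the opening and the grip force at its end, in the units of the state.
- get_obs(): the state, without advancing time (a new reading comes with each control period).
- optics.camera(name): name is "scene" or "top"; returns a dict with "color" (384x512x3 uint8, red, green, blue), "depth" (384x512 float32, m along the optical axis (not along the pixel's ray), 0 where there is no reading), "K" (3x3 intrinsics, pixels), "R" (3x3) and "t" (3): a world point X has camera coordinates R X + t. Camera axes: x right, y down, z forward; pixel columns grow to the right and rows downward; lengths in m; the calibration is good to about 2 mm. A picture is of the moment at which its call begins.
- workorder.hand_in(): hands the job in; it is judged then, once.
The state is a dict: "clock": time; "joint_pos": joint angles; "joint_velocities": joint speeds; "tau": joint torques, N m; "position": TCP position; "ee_rot": TCP orientation; "ft_force": force on the tool from outside, world axes, zero at the start; "torque": the same for the moment, N m; "grip_width": opening from 0.0 (shut) to 1.0 (fully open); "grasp_force": force on a finger pad.
Only numpy, scipy, OpenCV 4.12 (cv2) and the standard library are available. Lean on these libraries where they do the work, as an engineer would, in place of code of your own. Each camera call takes 0.05 s, during which the arm holds its last target. There are 200 camera calls.

## Working session

There is one attempt and no reset: what is moved stays moved. The work goes in short steps, Python scripts to look and compute and a tool call to move; the robot and the scene stay as the last step left them, time stands still between calls to the robot, and variables do not carry over. Pictures are saved under pics/ and viewed, at most 10 in all, crops included, and the job is handed in when it is done.

Besides the shell and the picture viewer there is one more tool, called after "Call:" as name(argument=value, ...), one argument or row to a line, values as JSON. jog_arm: Moves the arm, as the interface text tells. Its arguments: {"type":"object","properties":{"increments":{"type":"array"},"grip_force":{"type":"number"}},"required":["increments"]}

```bash
ls; mkdir -p pics
python3 - <<'E'
from workcell import get_obs, optics, workorder, manip
import cv2,numpy as np
o=get_obs();print({k:np.round(v,4).tolist() for k,v in o.items()}, manip.tip_extent)
for n in("scene","top"):
    c=optics.camera(n);np.savez(f"{n}0.npz",**c)
    print(n,c["K"].round(1).tolist(),c["R"].round(3).tolist(),c["t"].round(3).tolist(),(c["depth"]>0).mean())
    cv2.imwrite(f"pics/{n}0.png",cv2.resize(c["color"][...,::-1],(800,600),interpolation=cv2.INTER_CUBIC))
E
```

```text
pics
{'clock': 0.0, 'joint_pos': [-1.2446, 0.3329, -0.0647, 1.461, 0.0216, 1.3499, -0.0885], 'joint_velocities': [-0.0003, -0.0001, -0.001, 0.0009, -0.0006, 0.0014, 0.0009], 'tau': [0.0003, -62.5431, 0.0491, -39.1618, 0.0161, 0.0095, -0.0], 'position': [0.2135, 0.587, 0.2555], 'ee_rot': [0.1735, 0.9848, -0.0007, -0.0001], 'ft_force': [-0.4084, 0.6282, 0.0517], 'torque': [-0.0532, -0.0034, 0.0152], 'grasp_force': 0.0, 'grip_width': 1.0013} 0.025
scene [[371.1, 0.0, 252.6], [0.0, 371.1, 188.6], [0.0, 0.0, 1.0]] [[0.433, 0.901, 0.018], [0.568, -0.257, -0.782], [-0.7, 0.349, -0.623]] [-0.268, -0.25, 1.294] 0.9959309895833334
top [[374.7, 0.0, 261.1], [0.0, 374.7, 191.9], [0.0, 0.0, 1.0]] [[-0.012, -1.0, -0.008], [-0.993, 0.013, -0.121], [0.121, 0.006, -0.993]] [0.019, 0.551, 0.923] 0.9960734049479166
```

View pics/top0.png

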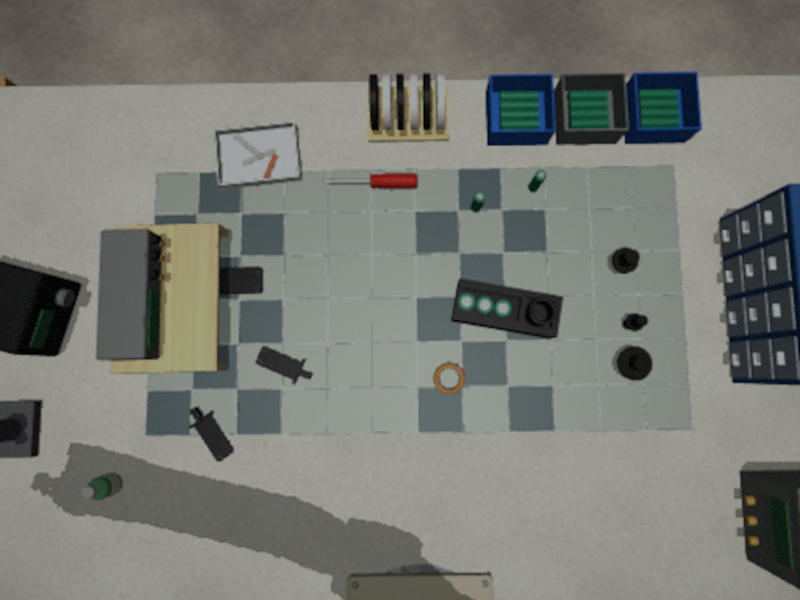

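View pics/scene0.png

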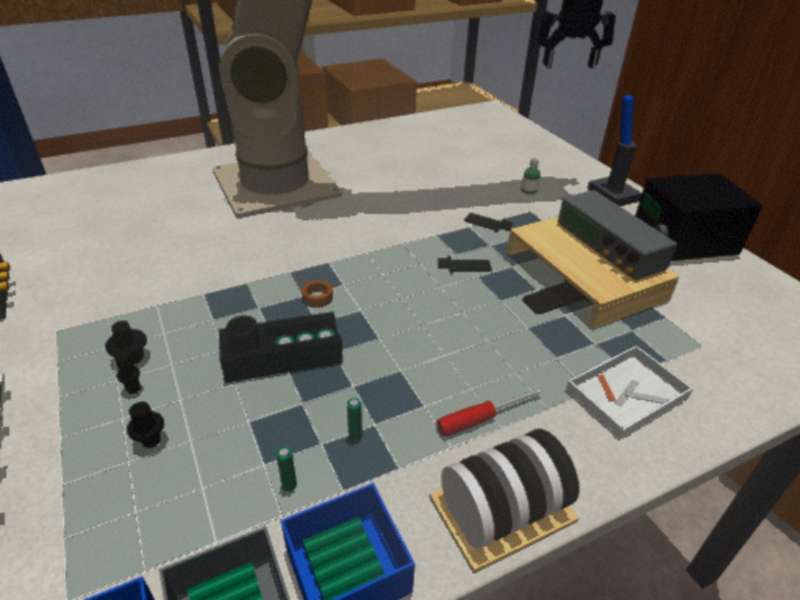

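Top view (800x600 px): the cover's nose sticks out of the riser at (243,280). Its look-alikes are smaller black covers at (283,362) and (211,434). The case is at (507,308), with its slot mouth on the left and its neck at (540,312). The plugs are middle (625,260), thin (635,322) and wide (635,362). My choices are the cover at (243,280), the largest and the one under the riser, and the plug at (625,260).

```bash
cat > h.py <<'E'
import numpy as np,cv2
from workcell import get_obs,optics,workorder
def cloud(c):
    d=c["depth"];v,u=np.indices(d.shape);K=c["K"]
    P=np.stack([(u-K[0,2])/K[0,0]*d,(v-K[1,2])/K[1,1]*d,d],-1)
    W=(P-c["t"])@c["R"];W[d==0]=np.nan;return W
def proj(c,X):
    q=c["K"]@(c["R"]@np.asarray(X,float)+c["t"]);return q[:2]/q[2]
def rect(p):
    (cx,cy),(w,h),a=cv2.minAreaRect((p[:,:2]*1000).astype(np.float32))
    if w<h:w,h,a=h,w,a+90
    return np.round([cx,cy,w,h,(a+90)%180-90],1)
E
python3 - <<'E'
from h import *
C={n:dict(np.load(f"{n}0.npz")) for n in("top","scene")}
W={n:cloud(C[n]) for n in C}
T=W["top"];s=512/800
def w8(u,v): return T[int(v*s),int(u*s)]
seed={"nose":(243,280),"case":(507,308),"neck":(540,312),"plug":(625,260),"thin":(635,322),"wide":(635,362),"riser":(190,280),"dec1":(283,362),"dec2":(211,434),"table":(400,300),"cellA":(478,202),"cellB":(537,181),"tape":(449,378)}
for k,p in seed.items():print(k,w8(*p).round(3))
for n in W:
    P=W[n].reshape(-1,3);col=C[n]["color"].reshape(-1,3).astype(int)
    def sel(k,r,z0,z1,dark=None):
        c=w8(*seed[k]);m=(np.hypot(P[:,0]-c[0],P[:,1]-c[1])<r)&(P[:,2]>z0)&(P[:,2]<z1)
        if dark:m&=col.max(1)<dark
        return P[m]
    for k,r,a,b,d in[("case",.11,.038,.050,None),("neck",.035,.068,.082,None),("plug",.04,.022,.040,None),("plug",.04,.055,.07,None),("thin",.03,.055,.07,None),("wide",.04,.022,.04,None),("nose",.06,-.005,.012,60),("riser",.2,.045,.058,None),("dec1",.06,-.005,.015,60),("table",.03,-.02,.02,None)]:
        q=sel(k,r,a,b,d)
        if len(q)>5:print(n,k,len(q),rect(q),"medz",np.median(q[:,2]).round(4), "mean",q.mean(0).round(4))
c=C["top"]["color"][90:200,120:400][...,::-1]
cv2.imwrite("pics/crop.png",cv2.resize(c,None,fx=2.8,fy=2.8,interpolation=cv2.INTER_CUBIC))
E
```

```text
nose [0.592 0.292 0.008]
case [ 0.536 -0.148  0.029]
neck [ 0.53  -0.202  0.028]
plug [ 0.608 -0.336  0.059]
thin [ 0.509 -0.348  0.05 ]
wide [ 0.447 -0.34   0.061]
riser [0.586 0.365 0.051]
dec1 [0.454 0.222 0.006]
dec2 [0.338 0.339 0.003]
table [0.555 0.026 0.001]
cellA [ 0.708 -0.102  0.053]
cellB [ 0.745 -0.2    0.05 ]
tape [ 0.425 -0.053  0.001]
top case 921 [ 536.8 -148.8  170.    68.5   79.3] medz 0.0441 mean [ 0.5349 -0.1544  0.0441]
top neck 111 [ 528.  -197.7   42.1   39.3  -48.2] medz 0.0739 mean [ 0.5273 -0.1973  0.0739]
top plug 136 [ 612.9 -342.9   42.3   38.3   25.1] medz 0.0331 mean [ 0.611  -0.3402  0.033 ]
top plug 81 [ 614.5 -345.2   22.5   22.4   47.7] medz 0.0625 mean [ 0.614  -0.3451  0.0623]
top thin 47 [ 511.8 -355.1   17.    16.2   47.3] medz 0.0632 mean [ 0.5116 -0.3551  0.0623]
top wide 290 [ 446.2 -351.5   55.6   52.7   89.3] medz 0.0327 mean [ 0.4456 -0.3481  0.0327]
top nose 504 [598.5 296.3  72.5  68.  -88.3] medz 0.0057 mean [0.5936 0.2989 0.0053]
top riser 3885 [559.4 440.1 246.4 240.3 -88.9] medz 0.0521 mean [0.5538 0.3722 0.052 ]
top dec1 341 [450. 
[... 381 characters left out ...]
   43.2   39.7  -81. ] medz 0.0331 mean [ 0.621  -0.344   0.0332]
scene plug 135 [ 614.  -344.5   23.7   23.4   19.4] medz 0.0627 mean [ 0.6156 -0.3447  0.0621]
scene thin 66 [ 511.7 -354.9   19.1   16.8   12.8] medz 0.0624 mean [ 0.5139 -0.3548  0.0616]
scene wide 267 [ 446.5 -350.3   55.2   54.2  -85.7] medz 0.0332 mean [ 0.4512 -0.3492  0.0332]
scene nose 454 [600.4 304.4  93.4  65.9 -89.8] medz 0.0063 mean [0.5978 0.3061 0.0058]
scene riser 2246 [558.3 440.  245.5 243.9 -89.1] medz 0.0525 mean [0.5818 0.372  0.0523]
scene dec1 195 [451.5 219.4  91.9  34.2  72.4] medz 0.0049 mean [0.4535 0.2222 0.0054]
scene table 307 [554.9  26.2  58.5  56.6  38.8] medz 0.0006 mean [0.556  0.0256 0.0007]
```

View pics/crop.png

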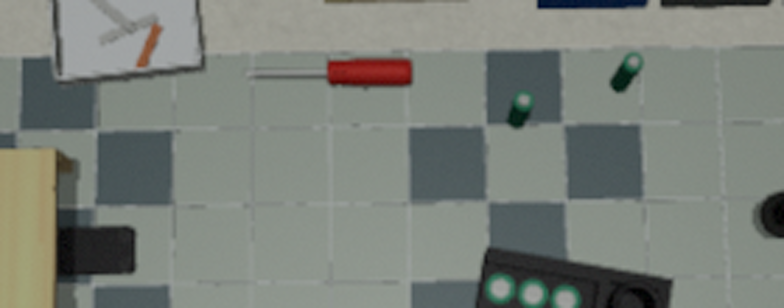

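The crop shows the cover's nose as a plain black rectangle at crop (97,250), half under the riser edge. I'll refine its outline next.

Run:
```python
from h import *
for n in("top","scene"):
    C=dict(np.load(f"{n}0.npz"));P=cloud(C);col=C["color"].max(2)
    m=(P[...,2]>.0035)&(P[...,2]<.010)&(np.abs(P[...,0]-.595)<.05)&(P[...,1]>.22)&(P[...,1]<.33)
    q=P[m&(col<70)];print(n,len(q),rect(q),np.median(q[:,2]))
    for y in np.arange(.25,.32,.01):
        r=q[np.abs(q[:,1]-y)<.004]
        if len(r):print(y.round(3),r[:,0].min().round(4),r[:,0].max().round(4))
    print("ymin",np.percentile(q[:,1],[0,1,5]))
    r=P[(np.abs(P[...,2]-.052)<.003)&(P[...,0]>.43)&(P[...,0]<.7)&(P[...,1]>.25)&(P[...,1]<.5)]
    for x in np.arange(.47,.66,.03):
        s=r[np.abs(r[:,0]-x)<.005]; print("edge",x.round(2),s[:,1].min().round(4),end=" ")
    print("riser x",r[:,0].min(),r[:,0].max())
```

```text
top 415 [590.4 294.9  69.9  48.1 -89.7] 0.006102375077907062
0.26 0.573 0.6106
0.27 0.5704 0.6129
0.28 0.5704 0.6135
0.29 0.5706 0.6134
0.3 0.5705 0.6139
0.31 0.5705 0.614
0.32 0.5709 0.6143
ymin [0.25997957 0.26037912 0.26344553]
edge 0.47 0.3166 edge 0.5 0.3171 edge 0.53 0.3182 edge 0.56 0.3184 edge 0.59 0.3194 edge 0.62 0.318 edge 0.65 0.321 riser x 0.43928108668584176 0.6814754699655357
scene 309 [592.2 293.7  72.   49.6  89.8] 0.006500399457194712
0.26 0.5774 0.6138
0.27 0.5725 0.6166
0.28 0.5735 0.6158
0.29 0.5718 0.6156
0.3 0.5713 0.6159
0.31 0.5705 0.6153
0.32 0.5674 0.6163
ymin [0.25767322 0.25889349 0.26036374]
edge 0.47 0.3177 edge 0.5 0.3183 edge 0.53 0.3187 edge 0.56 0.3184 edge 0.59 0.3181 edge 0.62 0.32 edge 0.65 0.3191 riser x 0.43695756939105845 0.6813935849828532
```

Call:
jog_arm(
  increments=[
    [-0.19,-0.066,0,0,0,0.6,1],
    [-0.19,-0.066,0,0,0,0.6,1],
    [-0.19,-0.066,0,0,0,0.6,1],
    [-0.19,-0.066,0,0,0,0.6,1],
    [-0.19,-0.066,0,0,0,0.6,1],
  ],
)

```text
clock: 0.52
position: [0.372, 0.4578, 0.2562]
ee_rot: [0.461, 0.888, -0.0, 0.0]
ft_force: [0.9, 0.7, 1.2]
grip_width: 1.001
grasp_force: 0.0
```

Call:
jog_arm(
  increments=[
    [-0.19,0.058,0,0,0,0.613,1],
    [-0.19,0.058,0,0,0,0.613,1],
    [-0.19,0.058,0,0,0,0.613,1],
    [-0.19,0.058,0,0,0,0.613,1],
    [-0.19,0.058,0,0,0,0.613,1],
  ],
)

```text
clock: 0.93
position: [0.5299, 0.3366, 0.2561]
ee_rot: [0.707, 0.707, -0.0, 0.001]
ft_force: [0.6, 0.6, 0.0]
grip_width: 0.998
grasp_force: 0.0
```

```bash
cat >> h.py <<'E'
from scipy.spatial.transform import Rotation as Ro
def go(x,y,z,yaw):
    "shift/turn in tool axes from the measured pose to tool-down pose with tool y at yaw deg"
    o=get_obs();R=Ro.from_quat(o["ee_rot"]);a=np.radians(yaw)
    T=Ro.from_matrix(np.array([[-np.sin(a),np.cos(a),0],[np.cos(a),np.sin(a),0],[0,0,-1]]).T)
    # rows above are the tool axes x,y,z
    print("at",np.round(o["position"],4),"shift",R.inv().apply(np.array([x,y,z])-o["position"]).round(4),"turn",(R.inv()*T).as_rotvec().round(4))
E
python3 -c "
from h import *
go(.5925,.281,.1,0)"
```

```text
at [0.5299 0.3366 0.2561] shift [-0.0554  0.0625  0.1562] turn [0.0005 0.0011 0.0001]
```

Call:
jog_arm(
  increments=[
    [-0.058,0.0625,0.02,0,0,0,0.35],
    [-0.058,0.0625,0.1,0,0,0,0.35],
    [-0.058,0.0625,0.14,0,0,0,0.35],
    [-0.058,0.0625,0.18,0,0,0,0.35],
    [-0.058,0.0625,0.2,0,0,0,0.35],
  ],
)

```text
clock: 1.35
position: [0.5884, 0.2834, 0.0849]
ee_rot: [0.704, 0.71, 0.0, 0.0]
ft_force: [0.6, 0.2, -0.7]
grip_width: 0.675
grasp_force: 0.0
```

Call:
jog_arm(
  increments=[
    [0,0,0.008,0,0,0,0.35],
    [0,0,0.016,0,0,0,0.35],
    [0,0,0.02,0,0,0,0.35],
    [0,0,0.022,0,0,0,0.35],
    [0,0,0.024,0,0,0,0.35],
  ],
)

```text
clock: 1.77
position: [0.5888, 0.2859, 0.0651]
ee_rot: [0.704, 0.711, 0.002, 0.0]
ft_force: [-1.5, -0.2, 0.5]
grip_width: 0.672
grasp_force: 0.0
```

```bash
python3 -c "
from h import *
go(.5925,.278,.032,0)"
```

```text
at [0.5888 0.2859 0.0651] shift [-0.008   0.0035  0.0331] turn [ 0.0029 -0.0021  0.0097]
```

Call:
jog_arm(
  increments=[
    [-0.008,0.0035,0.01,0,0,0.009,0.35],
    [-0.008,0.0035,0.02,0,0,0.009,0.35],
    [-0.008,0.0035,0.03,0,0,0.009,0.35],
    [-0.008,0.0035,0.033,0,0,0.009,0.35],
    [-0.008,0.0035,0.033,0,0,0.009,0.35],
  ],
)

```text
clock: 2.18
position: [0.5905, 0.2765, 0.0282]
ee_rot: [0.707, 0.707, -0.001, -0.0]
ft_force: [-0.6, -0.3, -0.5]
grip_width: 0.676
grasp_force: 0.0
```

Call:
jog_arm(
  increments=[
    [0,0.002,0.002,0,0,0,0.35],
    [0,0.002,0.003,0,0,0,0.35],
    [0,0.002,0.003,0,0,0,0.35],
  ],
)

```text
clock: 2.43
position: [0.5936, 0.2769, 0.0269]
ee_rot: [0.707, 0.707, 0.0, 0.0]
ft_force: [0.0, -0.0, -0.2]
grip_width: 0.673
grasp_force: 0.0
```

Call:
jog_arm(
  increments=[
    [0,0,0.001,0,0,0,0],
    [0,0,0.001,0,0,0,-0.3],
    [0,0,0.001,0,0,0,-0.3],
    [0,0,0.001,0,0,0,-0.3],
    [0,0,0.001,0,0,0,-0.3],
  ],
  grip_force=40,
)

```text
clock: 2.85
position: [0.5939, 0.277, 0.0265]
ee_rot: [0.707, 0.707, 0.001, 0.0]
ft_force: [0.2, -0.7, 5.4]
grip_width: 0.52
grasp_force: 40.7
```

Call:
jog_arm(
  increments=[
    [0,0,-0.002,0,0,0,-0.3],
    [-0.02,0,-0.002,0,0,0,-0.3],
    [-0.05,0,-0.002,0,0,0,-0.3],
    [-0.08,0,-0.002,0,0,0,-0.3],
    [-0.1,0,-0.002,0,0,0,-0.3],
  ],
)

```text
clock: 3.27
position: [0.5931, 0.1733, 0.0275]
ee_rot: [0.708, 0.706, -0.001, 0.0]
ft_force: [0.4, -0.6, -1.7]
grip_width: 0.517
grasp_force: 40.8
```

Call:
jog_arm(
  increments=[
    [-0.02,0,0,0,0,0,-0.3],
    [-0.04,0,0,0,0,0,-0.3],
    [-0.05,0,0,0,0,0,-0.3],
    [-0.05,0,0.001,0,0,0,-0.3],
    [-0.05,0,0.001,0,0,0,-0.3],
  ],
)

```text
clock: 3.68
position: [0.5933, 0.1272, 0.0266]
ee_rot: [0.707, 0.707, 0.0, -0.0]
ft_force: [0.3, 0.6, 0.3]
grip_width: 0.513
grasp_force: 40.8
```

Open, rise and look.

Call:
jog_arm(
  increments=[
    [0,0,0.001,0,0,0,0.4],
    [0,0,0,0,0,0,0.5],
    [0,0,-0.03,0,0,0,0.5],
    [0,0,-0.06,0,0,0,0.3],
    [0,0,-0.1,0,0,0,0],
  ],
)

```text
clock: 4.1
position: [0.5919, 0.1279, 0.1261]
ee_rot: [0.706, 0.708, -0.002, -0.001]
ft_force: [1.6, 0.0, -1.0]
grip_width: 0.529
grasp_force: 0.0
```

Call:
jog_arm(
  increments=[
    [0.04,0,0,0,0,0,0],
    [0.08,0,0,0,0,0,0],
    [0.12,0,0,0,0,0,-0.2],
    [0.14,0,0,0,0,0,-0.2],
    [0.14,0,0,0,0,0,-0.2],
  ],
)

```text
clock: 4.52
position: [0.5911, 0.2755, 0.1265]
ee_rot: [0.704, 0.711, 0.001, -0.002]
ft_force: [-0.1, 0.8, 0.3]
grip_width: 0.399
grasp_force: 0.0
```

```bash
cat >> h.py <<'E'
def cover(C,box,zlo,zhi,dark=75):
    P=cloud(C);x0,x1,y0,y1=box
    m=(P[...,2]>zlo)&(P[...,2]<zhi)&(P[...,0]>x0)&(P[...,0]<x1)&(P[...,1]>y0)&(P[...,1]<y1)&(C["color"].max(2)<dark)
    return P[m]
E
python3 - <<'E'
from h import *
for n in("top","scene"):
    C=optics.camera(n);np.savez(n+"1.npz",**C)
    q=cover(C,(.53,.66,.08,.27),.0035,.03)
    print(n,len(q),rect(q))
    for nm,a,b in(("plate",.004,.009),("endpl",.0115,.017),("tab",.021,.027)):
        r=q[(q[:,2]>a)&(q[:,2]<b)]
        if len(r)>4: print(nm,len(r),rect(r),r.mean(0).round(4),np.median(r[:,2]).round(4))
    cv2.imwrite(f"pics/{n}1.png",cv2.resize(C["color"][90:250,100:360][...,::-1],None,fx=3,fy=3,interpolation=cv2.INTER_CUBIC))
print(get_obs()["position"],get_obs()["ee_rot"])
E
```

```text
top 703 [598.3 188.7 152.9 120.9  89.4]
plate 505 [582.  196.3 166.1 100.9  76. ] [0.5916 0.1624 0.0062] 0.0062
endpl 65 [592.6 211.7  46.5  36.8 -36.7] [0.5914 0.2137 0.014 ] 0.014
tab 52 [591.  227.4  26.6  11.1  89.7] [0.591  0.2275 0.024 ] 0.0237
scene 679 [594.  184.5 151.9  66.8 -79.2]
plate 513 [592.6 176.2 132.6  58.4  88.5] [0.5942 0.1623 0.0064] 0.0064
endpl 69 [591.1 225.1  60.8  32.4   1.7] [0.5933 0.2152 0.0143] 0.0143
tab 46 [591.4 228.9  26.3  15.1 -89.5] [0.5922 0.2287 0.024 ] 0.0242
[0.59272127 0.2687023  0.12652962] [ 7.05936251e-01  7.08275351e-01 -1.30605727e-04 -1.42453475e-04]
```

View pics/top1.png

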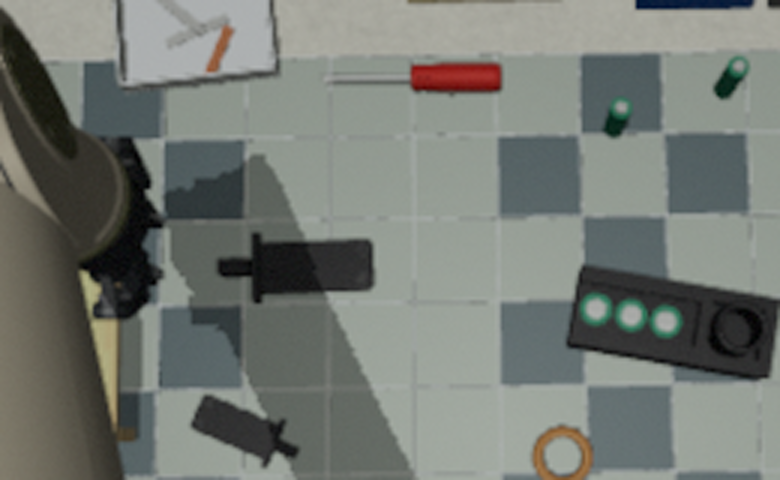

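The tab is at crop (235,266), with the end plate next to it at (257,266) and the plate at (315,266). The cover lies flat and straight, fully out from under the riser.

Call:
jog_arm(
  increments=[
    [-0.04,-0.001,0,0,0,0,-0.2],
    [-0.04,-0.001,0.02,0,0,0,-0.2],
    [-0.04,-0.001,0.05,0,0,0,-0.2],
    [-0.04,-0.001,0.075,0,0,0,-0.2],
    [-0.04,-0.001,0.075,0,0,0,-0.2],
  ],
  grip_force=80,
)

```text
clock: 5.03
position: [0.5897, 0.2242, 0.047]
ee_rot: [0.708, 0.707, -0.004, -0.001]
ft_force: [-0.7, -0.7, -0.6]
grip_width: 0.4
grasp_force: 0.0
```

```bash
python3 -c "
from h import *
go(.5915,.2285,.0295,0)"
```

```text
at [0.5897 0.2242 0.047 ] shift [0.0044 0.0019 0.0175] turn [-0.0067  0.0038 -0.0016]
```

Call:
jog_arm(
  increments=[
    [0,0,0.01,0,0,0,-0.2],
    [0,0,0.02,0,0,0,-0.2],
    [0,0,0.022,0,0,0,-0.2],
    [0,0,0.022,0,0,0,-0.2],
  ],
)

```text
clock: 5.37
position: [0.5925, 0.2268, 0.0299]
ee_rot: [0.707, 0.707, 0.0, 0.0]
ft_force: [0.4, -0.3, -0.3]
grip_width: 0.394
grasp_force: 0.0
```

Call:
jog_arm(
  increments=[
    [0.001,0,0,0,0,0,-0.6],
    [0.001,0,0,0,0,0,-1],
    [0.001,0,0,0,0,0,-1],
    [0.001,0,0,0,0,0,-1],
    [0.001,0,0,0,0,0,-1],
  ],
)

```text
clock: 5.78
position: [0.593, 0.2282, 0.0309]
ee_rot: [0.707, 0.707, 0.001, 0.0]
ft_force: [-0.5, 0.8, 6.7]
grip_width: 0.142
grasp_force: 79.9
```

Call:
jog_arm(
  increments=[
    [0,0,-0.01,0,0,0,-1],
    [0,0,-0.03,0,0,0,-1],
    [0,0,-0.06,0,0,0,-1],
    [-0.03,0,-0.06,0,0,0.1,-1],
    [-0.05,0,-0.06,0,0,0.187,-1],
  ],
)

```text
clock: 6.2
position: [0.5935, 0.1773, 0.0924]
ee_rot: [0.771, 0.637, 0.002, 0.001]
ft_force: [-0.1, -1.2, -0.6]
grip_width: 0.143
grasp_force: 78.9
```

Call:
jog_arm(
  increments=[
    [-0.04,0.005,0.01,0,0,0,-1],
    [-0.075,0.005,0.02,0,0,0,-1],
    [-0.1,0.005,0.03,0,0,0,-1],
    [-0.111,0.005,0.03,0,0,0,-1],
    [-0.111,0.005,0.03,0,0,0,-1],
  ],
)

```text
clock: 6.62
position: [0.5761, 0.0642, 0.06]
ee_rot: [0.772, 0.636, -0.001, 0.0]
ft_force: [1.0, -0.6, -0.1]
grip_width: 0.141
grasp_force: 78.9
```

```bash
cat >> h.py <<'E'
def strip(q,ang,lo,hi,step=.006):
    "mid-line of a long body: points q, rough axis angle deg -> (centre x at mid, refined angle, mean width)"
    a=np.radians(ang);u=np.array([np.cos(a),np.sin(a)]);v=np.array([-u[1],u[0]])
    c0=q[:,:2].mean(0);s=(q[:,:2]-c0)@u;t=(q[:,:2]-c0)@v
    S,M,Wd=[],[],[]
    for b in np.arange(lo,hi,step):
        k=np.abs(s-b)<step*.6
        if k.sum()>3:S.append(b);M.append((t[k].min()+t[k].max())/2);Wd.append(np.ptp(t[k]))
    f=np.polyfit(S,M,1);r=np.std(np.array(M)-np.polyval(f,S))
    c=c0+v*f[1]
    return c.round(4),round(ang+np.degrees(f[0]),2),round(np.mean(Wd),4),round(r,4),(round(s.min(),4),round(s.max(),4))
E
python3 - <<'E'
from h import *
o=get_obs();print(o["position"].round(4) if hasattr(o["position"],"round") else o["position"],o["ee_rot"],o["ft_force"])
for n in("top","scene"):
  for i in(0,1):
    C=dict(np.load(f"{n}{i}.npz"));q=cover(C,(.47,.61,-.25,-.05),.0425,.047,255)
    print(n,"case",strip(q,79.3,-.07,.07),rect(q))
    r=cover(C,(.49,.57,-.24,-.15),.07,.079,255);print("neck",rect(r))
  C=optics.camera(n);np.savez(n+"2.npz",**C)
  q=cover(C,(.47,.65,-.08,.1),.030,.043,90)
  u=np.array([.186,.983]);s=(q[:,:2]-[.5526,-.0653])@u;q=q[(s>.006)&(s<.115)]
  print(n,"plate",len(q),strip(q,79.3,-.04,.03),np.median(q[:,2]),rect(q))
  s=(q[:,:2]-[.5526,-.0653])@u;print("nose gap",s.min())
  for a,b in((0.015,.03),(.03,.05),(.05,.07),(.07,.09),(.09,.11)):
    k=(s>a)&(s<b);print(a,np.median(q[k,2]).round(4),end=" ")
  print()
  cv2.imwrite(f"pics/{n}2.png",cv2.resize(C["color"][110:270,130:390][...,::-1],None,fx=3,fy=3,interpolation=cv2.INTER_CUBIC))
E
```

```text
[0.5761 0.0642 0.06  ] [ 7.71508843e-01  6.36218138e-01 -7.48229910e-04  1.61262392e-04] [ 1.02370102 -0.60592628 -0.1307531 ]
top case (array([ 0.536 , -0.1531]), np.float64(79.21), np.float64(0.0665), np.float64(0.0004), (np.float64(-0.0807), np.float64(0.0893))) [ 536.8 -148.9  170.    68.2   79.2]
neck [ 528.  -197.7   42.1   39.3  -48.2]
top case (array([ 0.5358, -0.1538]), np.float64(79.14), np.float64(0.0666), np.float64(0.0004), (np.float64(-0.0794), np.float64(0.0901))) [ 536.9 -148.6  169.4   68.4   79.2]
neck [ 527.6 -197.1   41.4   41.3  -74.2]
top plate 496 (array([ 0.5608, -0.0161]), np.float64(77.22), np.float64(0.0435), np.float64(0.0005), (np.float64(-0.0374), np.float64(0.0379))) 0.034889407547875215 [561.4 -15.8  75.9  46.1  78.1]
nose gap 0.01246369352879667
0.015 0.035 0.03 0.0351 0.05 0.0347 0.07 0.0348 0.09 nan 
scene case (array([ 0.5406, -0.1529]), np.float64(86.89), np.float64(0.0578), np.float64(0.0075), (np.float64(-0.0804), np.float64(0.0893))) [ 535.9 -147.4  169.7   72.8   79.4]
neck [ 527.7 -196.8   41.2   40.8   63. ]
scene case (array([ 0.5412, -0.1524]), np.float64(87.92), np.float64(0.0573), np.float64(0.0074), (np.float64(-0.0809), np.float64(0.089))) [ 536.4 -147.5  169.8   71.4   79.2]
neck [ 527.7 -197.    42.1   41.8  -25.5]
scene plate 611 (array([ 0.5646, -0.0013]), np.float64(77.94), np.float64(0.0465), np.float64(0.0007), (np.float64(-0.0489), np.float64(0.0495))) 0.03570385499113168 [564.2  -1.   98.5  49.7  78.8]
nose gap 0.016238331488538073
0.015 0.0355 0.03 0.0356 0.05 0.0358 0.07 0.0358 0.09 0.0358
  return _methods._mean(a, axis=axis, dtype=dtype,
  ret = ret.dtype.type(ret / rcount)
```

View pics/scene2.png

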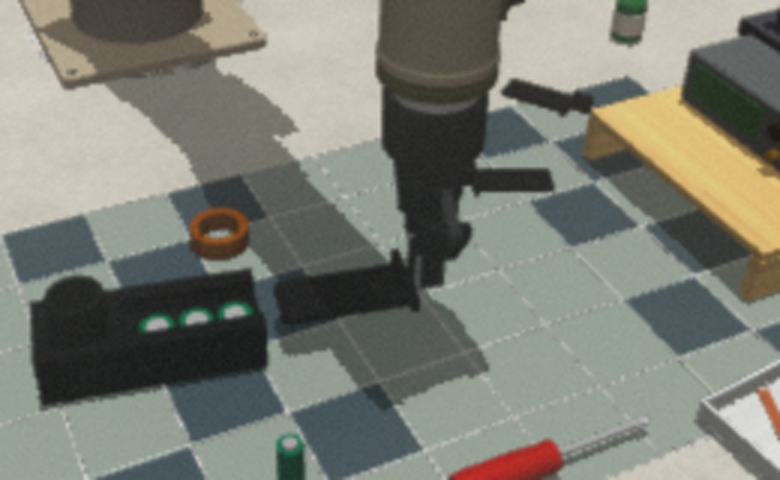

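The view shows the cover held level by its tab at (430,275), with its nose at (280,300) just short of the case mouth at (262,315). It sits slightly low. I'll raise it, correct sideways and re-measure with averaged frames.

Call:
jog_arm(
  increments=[
    [0,0.0013,-0.002,0,0,-0.004,-1],
    [0,0.0013,-0.002,0,0,-0.004,-1],
    [0,0.0013,-0.002,0,0,-0.004,-1],
  ],
)

```text
clock: 6.97
position: [0.5785, 0.0691, 0.0622]
ee_rot: [0.768, 0.64, 0.001, 0.0]
ft_force: [-0.2, -0.3, -0.6]
grip_width: 0.143
grasp_force: 78.9
```

```bash
cat > m.py <<'E'
from h import *
def meas(N=6,zp=(.031,.042)):
  o=get_obs();q4=o["ee_rot"];print("tcp",np.round(o["position"],4),"toolx yaw",(2*np.degrees(np.arctan2(q4[1],q4[0]))).round(2),"F",np.round(o["ft_force"],1))
  for n in("top","scene"):
    F=[optics.camera(n) for _ in range(N)];C=F[0]
    C["depth"]=np.mean([f["depth"] for f in F],0)
    q=cover(C,(.47,.61,-.25,-.05),.0425,.047,255);a=np.radians(79.2);u=np.array([np.cos(a),np.sin(a)]);v=np.array([-u[1],u[0]])
    if n=="top":print("case",strip(q,79.2,-.07,.06))
    mouth=np.array([.5526,-.0653])
    p=cover(C,(.47,.65,-.12,.12),*zp,95);s=(p[:,:2]-mouth)@u;p=p[(s>.004)&(s<.108)];s=(p[:,:2]-mouth)@u;t=(p[:,:2]-mouth)@v
    print(n,"smin",s.min().round(4),"z",[np.median(p[np.abs(s-b)<.008,2]).round(4) for b in np.arange(s.min()+.012,s.max()-.005,.015)])
    print([(round(1e3*b),round(1e3*t[k].min(),1),round(1e3*t[k].max(),1)) for b in np.arange(s.min()+.008,s.max()-.004,.01) for k in[np.abs(s-b)<.006]])
E
python3 -c "
from m import *
meas()"
```

```text
tcp [0.5785 0.0691 0.0622] toolx yaw 79.63 F [-0.2 -0.3 -0.6]
case (array([ 0.5359, -0.1541]), np.float64(79.21), np.float64(0.0667), np.float64(0.0004), (np.float64(-0.0793), np.float64(0.0903)))
top smin 0.0176 z [np.float64(0.0369), np.float64(0.0368), np.float64(0.0368), np.float64(0.0368)]
[(26, np.float64(-22.3), np.float64(21.2)), (36, np.float64(-22.3), np.float64(20.7)), (46, np.float64(-22.8), np.float64(21.1)), (56, np.float64(-23.3), np.float64(21.3)), (66, np.float64(-24.1), np.float64(21.2)), (76, np.float64(-24.4), np.float64(21.5)), (86, np.float64(-24.4), np.float64(21.0))]
scene smin 0.0168 z [np.float64(0.0372), np.float64(0.0371), np.float64(0.0372), np.float64(0.0372), np.float64(0.0372)]
[(25, np.float64(-23.4), np.float64(22.8)), (35, np.float64(-23.6), np.float64(22.0)), (45, np.float64(-23.6), np.float64(22.3)), (55, np.float64(-24.0), np.float64(22.7)), (65, np.float64(-23.6), np.float64(22.3)), (75, np.float64(-23.5), np.float64(22.7)), (85, np.float64(-23.5), np.float64(23.5)), (95, np.float64(-23.1), np.float64(22.3))]
```

Call:
jog_arm(
  increments=[
    [-0.006,-0.0003,-0.0005,0,0,0.003,-1],
    [-0.012,-0.0003,-0.0005,0,0,0.003,-1],
    [-0.017,-0.0003,-0.0005,0,0,0.003,-1],
    [-0.022,-0.0003,-0.0005,0,0,0.003,-1],
    [-0.027,-0.0003,-0.0005,0,0,0.003,-1],
  ],
)

```text
clock: 7.98
position: [0.5726, 0.0402, 0.0623]
ee_rot: [0.77, 0.638, 0.0, 0.0]
ft_force: [-0.1, 0.7, -0.1]
grip_width: 0.141
grasp_force: 78.9
```

Call:
jog_arm(
  increments=[
    [-0.006,0,0,0,0,0,-1],
    [-0.012,0,0,0,0,0,-1],
    [-0.018,0,0,0,0,0,-1],
    [-0.024,0,0,0,0,0,-1],
    [-0.03,0,0,0,0,0,-1],
  ],
)

```text
clock: 8.4
position: [0.5671, 0.0109, 0.0623]
ee_rot: [0.77, 0.638, 0.0, -0.0]
ft_force: [-0.1, 0.4, -0.1]
grip_width: 0.137
grasp_force: 78.9
```

```bash
python3 -c "
from m import *
meas(3)"
```

```text
tcp [0.5671 0.0109 0.0623] toolx yaw 79.34 F [-0.1  0.4 -0.1]
case (array([ 0.5358, -0.1542]), np.float64(79.15), np.float64(0.0667), np.float64(0.0003), (np.float64(-0.0796), np.float64(0.0901)))Traceback (most recent call last):
  File "<string>", line 3, in <module>
    meas(3)
    ~~~~^^^
  File "m.py", line 11, in meas
    print(n,"smin",s.min().round(4),"z",[np.median(p[np.abs(s-b)<.008,2]).round(4) for b in np.arange(s.min()+.012,s.max()-.005,.015)])
                   ~~~~~^^
    return umr_minimum(a, axis, None, out, keepdims, initial, where)
ValueError: zero-size array to reduction operation minimum which has no identity
```

Call:
jog_arm(
  increments=[
    [-0.01,0,0,0,0,0,-1],
    [-0.02,0,0,0,0,0,-1],
    [-0.03,0,0,0,0,0,-1],
    [-0.04,0,0,0,0,0,-1],
    [-0.048,0,0,0,0,0,-1],
  ],
)

```text
clock: 8.97
position: [0.558, -0.0374, 0.0623]
ee_rot: [0.77, 0.638, -0.0, 0.0]
ft_force: [-0.3, -0.5, -1.3]
grip_width: 0.141
grasp_force: 78.9
```

Call:
jog_arm(
  increments=[
    [-0.002,0,0,0,0,0,-1],
    [-0.004,0,0,0,0,0,-1],
    [-0.006,0,0,0,0,0,-1],
    [-0.0075,0,0,0,0,0,-1],
    [-0.0075,0,0,0,0,0,-1],
  ],
)

```text
clock: 9.38
position: [0.557, -0.0429, 0.0623]
ee_rot: [0.77, 0.638, 0.0, -0.0]
ft_force: [0.1, -0.1, -1.2]
grip_width: 0.141
grasp_force: 78.9
```

Call:
jog_arm(
  increments=[
    [-0.001,0,0,0,0,0,-1],
    [-0.002,0,0,0,0,0,-1],
    [-0.003,0,0,0,0,0,-1],
    [-0.0035,0,0,0,0,0,-1],
  ],
)

```text
clock: 9.72
position: [0.5564, -0.0459, 0.0623]
ee_rot: [0.77, 0.638, 0.0, -0.0]
ft_force: [-0.1, 3.8, -1.5]
grip_width: 0.143
grasp_force: 79.0
```

Call:
jog_arm(
  increments=[
    [-0.001,0,0,0,0,0,-1],
    [-0.0015,0,0,0,0,0,-1],
    [-0.0015,0,0,0,0,0,-1],
  ],
)

```text
clock: 9.97
position: [0.5564, -0.046, 0.0623]
ee_rot: [0.769, 0.639, 0.001, -0.001]
ft_force: [1.2, 6.5, -1.2]
grip_width: 0.145
grasp_force: 78.9
```

Call:
jog_arm(
  increments=[
    [0,0,0.0005,0,0,0,-0.4],
    [0,0,0.0005,0,0,0,-0.2],
    [0,0,0.0005,0,0,0,-0.2],
    [0,0,-0.02,0,0,0,-0.2],
    [0,0,-0.05,0,0,0,-0.2],
  ],
)

```text
clock: 10.38
position: [0.5541, -0.0483, 0.1105]
ee_rot: [0.77, 0.638, -0.002, -0.001]
ft_force: [0.3, -0.4, -0.2]
grip_width: 0.396
grasp_force: 0.0
```

Call:
jog_arm(
  increments=[
    [0,0,-0.03,0,0,0,-0.2],
    [0.01,0,-0.06,0,0,0,-0.2],
    [0.05,0.04,-0.09,0,0,0,-0.2],
    [0.05,0.08,-0.09,0,0,0,-0.2],
    [0.05,0.12,-0.09,0,0,0,-0.2],
  ],
)

```text
clock: 10.8
position: [0.6727, -0.0162, 0.2048]
ee_rot: [0.768, 0.64, 0.002, 0.0]
ft_force: [0.1, 0.2, 1.5]
grip_width: 0.402
grasp_force: 0.0
```

Run:
```python
from h import *
print(get_obs()["position"],get_obs()["ee_rot"])
a=np.radians(79.2);u=np.array([np.cos(a),np.sin(a)]);v=np.array([-u[1],u[0]])
for n in("top","scene"):
    C=optics.camera(n);np.savez(n+"3.npz",**C)
    P=cloud(C).reshape(-1,3);s=(P[:,:2]-[.5526,-.0653])@u;t=(P[:,:2]-[.5526,-.0653])@v
    for nm,k in(("endplate",(s>-.003)&(s<.012)&(abs(t)<.04)&(abs(P[:,2]-.044)<.003)),("tab",(s>0)&(s<.06)&(abs(t)<.03)&(P[:,2]>.05)&(P[:,2]<.058)),("plate",(s<-.01)&(s>-.09)&(abs(t)<.017)&(P[:,2]<.042)&(P[:,2]>.03))):
        if k.sum():print(n,nm,k.sum(),"s",s[k].min().round(4),s[k].max().round(4),"t",t[k].min().round(4),t[k].max().round(4),"z",np.median(P[k,2]).round(4))
    k=(np.hypot(P[:,0]-.614,P[:,1]+.345)<.02)&(P[:,2]>.058)&(P[:,2]<.067);print("plug",rect(P[k]))
    k=(np.hypot(P[:,0]-.528,P[:,1]+.197)<.03)&(P[:,2]>.07)&(P[:,2]<.079);print("neck",rect(P[k]))
    if n=="top":cv2.imwrite("pics/top3.png",cv2.resize(C["color"][130:250,240:440][...,::-1],None,fx=4,fy=4,interpolation=cv2.INTER_CUBIC))
```

```text
[ 0.67268474 -0.01615633  0.20480091] [7.68274666e-01 6.40115370e-01 2.48967011e-03 3.90333263e-04]
top plate 201 s -0.0899 -0.05 t -0.0167 0.0168 z 0.0357
plug [ 614.2 -346.    23.5   22.7  -82.8]
neck [ 527.4 -197.5   41.2   41.1  -63.8]
scene endplate 79 s -0.0028 0.0105 t -0.033 0.0368 z 0.0445
scene tab 64 s 0.0074 0.0351 t -0.0073 0.0092 z 0.0538
scene plate 263 s -0.0898 -0.01 t -0.0109 0.017 z 0.0364
plug [ 613.3 -344.7   24.3   23.1   -4.5]
neck [ 528.2 -197.    41.9   41.7   65.2]
```

View pics/top3.png

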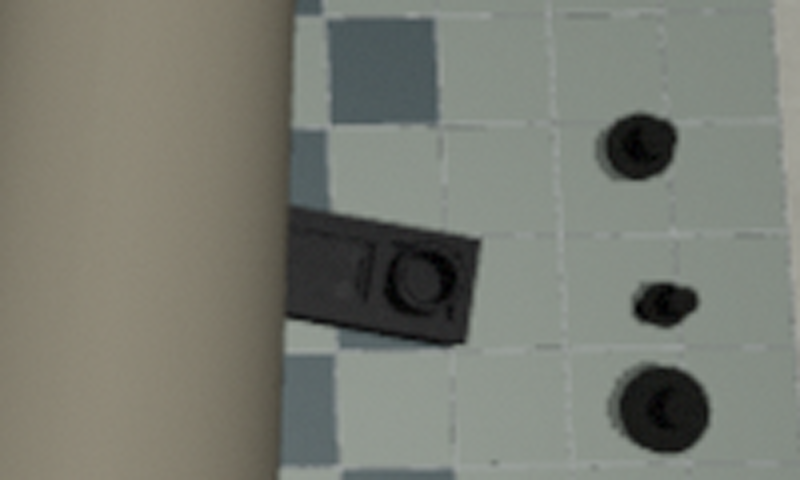

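The top view shows the case slot covered and the plug at (640,145), with thin at (665,303) and wide at (664,408) still standing. Next is the plug.

Call:
jog_arm(
  increments=[
    [-0.04,0,0,0,0,0,0.1],
    [-0.08,0,0,0,0,0,0.1],
    [-0.12,0,0,0,0,0,0.1],
    [-0.16,0,0,0,0,0,0.1],
    [-0.2,0,0,0,0,0,0.1],
  ],
)

```text
clock: 11.32
position: [0.6321, -0.2184, 0.2017]
ee_rot: [0.77, 0.638, -0.0, 0.0]
ft_force: [0.6, 0.9, -0.4]
grip_width: 0.551
grasp_force: 0.0
```

Call:
jog_arm(
  increments=[
    [-0.04,0.003,0,0,0,0,0.1],
    [-0.08,0.003,0.01,0,0,0,0.1],
    [-0.11,0.003,0.03,0,0,0,0.1],
    [-0.13,0.003,0.05,0,0,0,0.1],
    [-0.13,0.003,0.05,0,0,0,0.1],
  ],
)

```text
clock: 11.73
position: [0.6069, -0.35, 0.1473]
ee_rot: [0.772, 0.635, -0.003, -0.002]
ft_force: [-1.0, -0.2, -1.2]
grip_width: 0.555
grasp_force: 0.0
```

```bash
python3 -c "
from h import *
optics.camera('top');optics.camera('top')
go(.6137,-.345,.062,-10.8)"
```

```text
at [ 0.6109 -0.3453  0.1508] shift [0.0008 0.0029 0.0887] turn [-0.0022  0.     -0.0001]
```

Call:
jog_arm(
  increments=[
    [0.001,0.003,0,0,0,0,0.1],
    [0.001,0.003,0.03,0,0,0,0.1],
    [0.001,0.003,0.06,0,0,0,0.1],
    [0.001,0.003,0.08,0,0,0,0.1],
    [0.001,0.003,0.087,0,0,0,0.1],
  ],
)

```text
clock: 12.25
position: [0.6155, -0.341, 0.062]
ee_rot: [0.769, 0.639, -0.0, -0.002]
ft_force: [0.1, 1.1, -0.4]
grip_width: 0.548
grasp_force: 0.0
```

Call:
jog_arm(
  increments=[
    [0,0,0,0,0,0,0.1],
    [0,0,0,0,0,0,-0.3],
    [0,0,0,0,0,0,-0.7],
    [0,0,0,0,0,0,-0.8],
    [0,0,0,0,0,0,-0.8],
  ],
  grip_force=40,
)

```text
clock: 12.67
position: [0.6167, -0.3443, 0.0669]
ee_rot: [0.77, 0.638, 0.001, 0.001]
ft_force: [0.0, 0.7, 6.5]
grip_width: 0.264
grasp_force: 39.1
```

Call:
jog_arm(
  increments=[
    [0,0,-0.005,0,0,0,-0.8],
    [0,0,-0.02,0,0,0,-0.8],
    [0,0,-0.05,0,0,0,-0.8],
    [0,0,-0.08,0,0,0,-0.8],
    [0,0,-0.1,0,0,0,-0.8],
  ],
)

```text
clock: 13.08
position: [0.616, -0.3446, 0.1691]
ee_rot: [0.77, 0.638, 0.001, 0.002]
ft_force: [0.1, -1.7, -0.3]
grip_width: 0.269
grasp_force: 39.0
```

```bash
cat >> h.py <<'E'
def plug():
    o=get_obs();p=np.array(o["position"]);print("tcp",p.round(4),o["ee_rot"],np.round(o["ft_force"],1),o["grip_width"])
    for n in("top","scene"):
        C=optics.camera(n);P=cloud(C).reshape(-1,3);d=np.hypot(P[:,0]-p[0],P[:,1]-p[1])
        for nm,lo,hi in(("shoulder",-.045,-.018),("taper",-.065,-.045)):
            k=(d<.03)&(P[:,2]>p[2]+lo)&(P[:,2]<p[2]+hi)
            if k.sum()>5:
                q=P[k];print(n,nm,k.sum(),rect(q),"z",np.percentile(q[:,2],[1,50,99]).round(4))
        np.savez(n+"p.npz",**C)
        uv=proj(C,p-[0,0,.04]).astype(int);u0=np.clip(uv[0]-50,0,412);v0=np.clip(uv[1]-40,0,304)
        cv2.imwrite(f"pics/{n}_plug.png",cv2.resize(C["color"][v0:v0+80,u0:u0+100][...,::-1],None,fx=5,fy=5,interpolation=cv2.INTER_CUBIC))
E
python3 -c "
from h import *
plug();go(.5278,-.1972,.17,-10.8)"
```

```text
tcp [ 0.616  -0.3446  0.1691] [7.69860690e-01 6.38209709e-01 6.20046323e-04 1.58162832e-03] [ 0.1 -1.7 -0.3] 0.26851486413593423
top shoulder 125 [ 614.5 -336.4   42.8   22.5    3.6] z [0.1297 0.1354 0.1507]
scene shoulder 269 [ 620.1 -346.3   42.8   37.1  -75.8] z [0.1249 0.1391 0.1498]
scene taper 80 [ 623.8 -345.6   23.5   11.5  -79.6] z [0.107  0.1157 0.1234]
at [ 0.6171 -0.3454  0.1708] shift [ 0.1291 -0.1152 -0.0004] turn [0.0075 0.002  0.0021]
```

View pics/scene_plug.png

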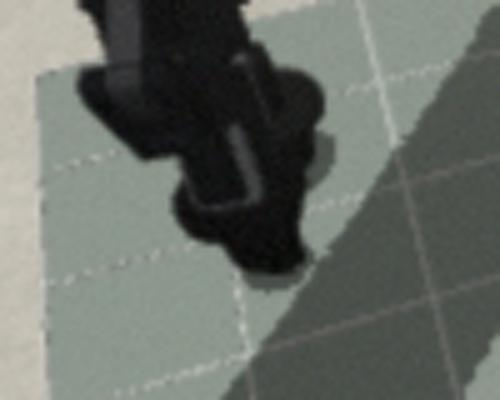

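The plug hangs upright in the fingers, with its shoulder at crop (195,215) and its narrow end at (275,265). I'll carry it over the neck.

Call:
jog_arm(
  increments=[
    [0.03,-0.027,0,0,0,0,-0.8],
    [0.06,-0.054,0,0,0,0,-0.8],
    [0.09,-0.08,0,0,0,0,-0.8],
    [0.12,-0.105,0,0,0,0,-0.8],
    [0.129,-0.115,0,0,0,0,-0.8],
  ],
)

```text
clock: 13.6
position: [0.5245, -0.1907, 0.1644]
ee_rot: [0.768, 0.64, 0.0, -0.002]
ft_force: [1.2, 0.0, 0.2]
grip_width: 0.267
grasp_force: 39.1
```

```bash
python3 -c "
from h import *
plug();go(.5276,-.1975,.12,-10.8)"
```

```text
tcp [ 0.5245 -0.1907  0.1644] [ 7.68418772e-01  6.39944958e-01  4.72937812e-04 -1.67868718e-03] [1.2 0.  0.2] 0.2674357527996301
top shoulder 85 [ 524.1 -178.1   38.9   13.7   -2.9] z [0.1252 0.1305 0.1452]
scene shoulder 189 [ 526.5 -193.2   43.3   40.6   76.9] z [0.1248 0.1308 0.1456]
scene taper 66 [ 531.2 -192.1   23.7   12.8   86. ] z [0.0998 0.1087 0.1181]
at [ 0.5254 -0.1928  0.165 ] shift [-0.0043  0.003   0.045 ] turn [-0.0005 -0.0022  0.006 ]
```

Call:
jog_arm(
  increments=[
    [-0.0045,0.003,0.005,0,0,0.006,-0.8],
    [-0.0045,0.003,0.012,0,0,0.006,-0.8],
    [-0.0045,0.003,0.02,0,0,0.006,-0.8],
    [-0.0045,0.003,0.028,0,0,0.006,-0.8],
    [-0.0045,0.003,0.033,0,0,0.006,-0.8],
  ],
)

```text
clock: 14.12
position: [0.5289, -0.201, 0.1313]
ee_rot: [0.772, 0.636, 0.0, -0.0]
ft_force: [-1.1, 5.7, 4.1]
grip_width: 0.267
grasp_force: 43.5
```

```bash
python3 -c "
from h import *
plug();go(.5276,-.1975,.112,-10.8)"
```

```text
tcp [ 0.5289 -0.201   0.1313] [ 7.71908600e-01  6.35733362e-01  2.75067625e-04 -3.59965118e-04] [-1.1  5.7  4.1] 0.2665483753953822
top shoulder 72 [ 529.7 -188.1   36.2   13.8   -8. ] z [0.0973 0.1015 0.1106]
top taper 60 [ 524.4 -188.9   42.1   23.    19.1] z [0.0668 0.0737 0.0773]
scene shoulder 171 [ 531.6 -201.6   42.2   38.8   82.4] z [0.0868 0.1004 0.1127]
scene taper 168 [ 532.7 -196.2   41.5   32.7  -80.5] z [0.0664 0.0742 0.0854]
at [ 0.5283 -0.2006  0.13  ] shift [ 0.0029 -0.0012  0.018 ] turn [-0.0019 -0.0006 -0.0039]
```

Call:
jog_arm(
  increments=[
    [0.003,-0.001,0,0,0,0,-0.8],
    [0.003,-0.001,0,0,0,0,-0.8],
    [0.003,-0.001,0.005,0,0,0,-0.8],
    [0.003,-0.001,0.01,0,0,0,-0.8],
    [0.003,-0.001,0.012,0,0,0,-0.8],
  ],
)

```text
clock: 14.63
position: [0.5276, -0.1978, 0.1186]
ee_rot: [0.772, 0.636, -0.0, -0.0]
ft_force: [-0.0, 0.6, -0.6]
grip_width: 0.266
grasp_force: 42.8
```

Call:
jog_arm(
  increments=[
    [0,0,0.002,0,0,0,-0.8],
    [0,0,0.004,0,0,0,-0.8],
    [0,0,0.005,0,0,0,-0.8],
    [0,0,0.006,0,0,0,-0.8],
  ],
)

```text
clock: 14.97
position: [0.5281, -0.1977, 0.1135]
ee_rot: [0.772, 0.636, 0.0, -0.0]
ft_force: [-0.2, 0.7, -0.9]
grip_width: 0.265
grasp_force: 42.8
```

Call:
jog_arm(
  increments=[
    [0,0,0.001,0,0,0,-0.8],
    [0,0,0.002,0,0,0,-0.8],
    [0,0,0.003,0,0,0,-0.8],
  ],
)

```text
clock: 15.22
position: [0.5281, -0.1975, 0.1106]
ee_rot: [0.772, 0.636, 0.0, -0.0]
ft_force: [0.5, 1.1, 1.6]
grip_width: 0.266
grasp_force: 42.8
```

Call:
jog_arm(
  increments=[
    [0,0,0.001,0,0,0,-0.8],
    [0,0,0.0015,0,0,0,-0.8],
    [0,0,0.0015,0,0,0,-0.8],
  ],
)

```text
clock: 15.47
position: [0.5281, -0.1977, 0.1099]
ee_rot: [0.772, 0.636, 0.0, -0.0]
ft_force: [-3.6, 1.5, 8.4]
grip_width: 0.266
grasp_force: 43.9
```

Call:
jog_arm(
  increments=[
    [0,0,-0.0005,0,0,0,-0.4],
    [0,0,-0.0005,0,0,0,-0.1],
    [0,0,-0.0005,0,0,0,0],
    [0,0,-0.015,0,0,0,0],
    [0,0,-0.04,0,0,0,0],
  ],
)

```text
clock: 15.88
position: [0.5265, -0.1971, 0.1471]
ee_rot: [0.772, 0.636, -0.002, -0.002]
ft_force: [1.3, 0.2, -0.1]
grip_width: 0.496
grasp_force: 0.0
```

Call:
jog_arm(
  increments=[
    [0,0,-0.03,0,0,0,0],
    [0,0,-0.07,0,0,0,0],
    [0.02,0.02,-0.1,0,0,0,0],
    [0.05,0.05,-0.1,0,0,0,0],
    [0.08,0.08,-0.1,0,0,0,0],
  ],
)

```text
clock: 16.3
position: [0.6224, -0.1355, 0.2522]
ee_rot: [0.772, 0.635, 0.002, 0.002]
ft_force: [0.9, -0.6, -0.0]
grip_width: 0.502
grasp_force: 0.0
```

Call:
jog_arm(
  increments=[
    [0.04,0,0,0,0,0,0],
    [0.08,0,0,0,0,0,0],
    [0.12,0,0,0,0,0,0],
    [0.16,0,0,0,0,0,0],
    [0.2,0,0,0,0,0,0],
  ],
)

```text
clock: 16.72
position: [0.6589, 0.063, 0.2489]
ee_rot: [0.772, 0.636, -0.0, -0.0]
ft_force: [-0.1, -0.2, 0.1]
grip_width: 0.502
grasp_force: 0.0
```

Run:
```python
from h import *
print(get_obs()["position"],get_obs()["ft_force"])
a=np.radians(79.2);u=np.array([np.cos(a),np.sin(a)]);v=np.array([-u[1],u[0]]);m0=np.array([.5525,-.0653])
for n in("top","scene"):
    C=optics.camera(n)
    P=cloud(C).reshape(-1,3);s=(P[:,:2]-m0)@u;t=(P[:,:2]-m0)@v
    for nm,k in(("endpl",(s>-.003)&(s<.012)&(abs(t)<.04)&(abs(P[:,2]-.044)<.003)),("tab",(s>0)&(s<.06)&(abs(t)<.03)&(P[:,2]>.051)&(P[:,2]<.058)),("plate",(s<-.01)&(s>-.095)&(abs(t)<.017)&(P[:,2]<.042)&(P[:,2]>.03)),
      ("shoulder",(np.hypot(s+.135,t)<.03)&(abs(P[:,2]-.08)<.003)),("grip top",(np.hypot(s+.135,t)<.03)&(P[:,2]>.1)&(P[:,2]<.12))):
        if k.sum()>3:print(n,nm,k.sum(),"s",s[k].min().round(4),s[k].max().round(4),"t",t[k].min().round(4),t[k].max().round(4),"z",np.median(P[k,2]).round(4),rect(P[k]))
    if n=="scene":cv2.imwrite("pics/end.png",cv2.resize(C["color"][150:300,20:270][...,::-1],None,fx=3,fy=3,interpolation=cv2.INTER_CUBIC))
```

```text
[0.6588791  0.06296978 0.24894436] [-0.10224729 -0.23158698  0.13143078]
top endpl 69 s -0.0029 0.0064 t -0.0327 0.0324 z 0.044 [553.  -63.6  65.1   9.2 -10.7]
top tab 60 s 0.0068 0.0338 t -0.0063 0.0074 z 0.0534 [555.8 -45.2  27.   13.8  79.2]
top plate 442 s -0.0948 -0.0101 t -0.0168 0.017 z 0.0359 [ 542.6 -116.9   84.7   33.7   79.5]
top shoulder 138 s -0.1572 -0.115 t -0.0232 0.0198 z 0.0798 [ 529.  -199.4   41.6   41.6   -1.1]
top grip top 88 s -0.148 -0.124 t -0.0122 0.0101 z 0.1095 [ 527.9 -198.4   22.3   21.7  -46.6]
scene endpl 75 s -0.0027 0.0105 t -0.0329 0.0343 z 0.0442 [552.6 -61.3  67.2  13.2 -11. ]
scene tab 58 s 0.0074 0.0356 t -0.0065 0.0081 z 0.054 [555.5 -44.   28.2  14.3  81. ]
scene plate 285 s -0.0948 -0.0107 t -0.0155 0.017 z 0.0364 [ 542.1 -117.    84.2   32.5   79.5]
scene shoulder 144 s -0.1563 -0.1134 t -0.023 0.0193 z 0.0801 [ 529.8 -198.1   43.1   41.6   84.5]
scene grip top 103 s -0.1463 -0.1231 t -0.0141 0.0113 z 0.1095 [ 528.4 -198.1   23.8   23.7  -54.6]
```

View pics/end.png

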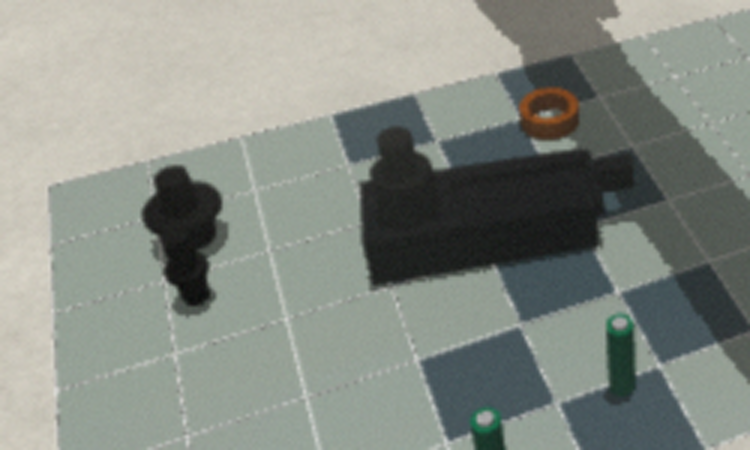

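The cover's end plate is flush at (600,195), and the plug's shoulder sits on the rim at (400,170). Measured, the shoulder top is 80 mm up, the grip top 109.5 mm and the tab end 34–35 mm from the case face; all agree with home.

```bash
python3 -c "
from workcell import workorder
print(workorder.hand_in())"
```

```text
the job is handed in; nothing more can be done
None
```

The cover is home in the case slot and the middle plug is seated in the neck, both released; I handed the job in at about 17 s without touching the bystanders, but the hand-in returned no verdict.

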